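# Put the closet rings on their holders

## Task

Tidy the five loose rings onto the two silicone ring holders: the three wooden cedar rings go over the taller, thicker cone, largest at the bottom, then the medium one, the smallest on top; the two steel scarf rings go over the shorter, slimmer cone, the larger below the smaller. Each ring must lie flat on what is beneath it, with the cone through its hole. Leave the glass jar, the shoe horn and the hanger hook where they are.

Things in the scene. Friction and masses are not known exactly. Their poses are not given: they have to be found in the camera images.
- cedar_large: Largest of three pale wooden (cedar) rings, a plain flat-sided ring lying flat on the shelf: outer diameter 68 mm, round hole 40 mm, height 22 mm. Loose. Origin at the ring's middle (on its axis, half-way up, so 11 mm above the shelf at the start); z is the ring's axis.
- cedar_medium: Medium one of three pale wooden (cedar) rings, a plain flat-sided ring lying flat on the shelf: outer diameter 56 mm, round hole 34 mm, height 20 mm. Loose. Origin at the ring's middle (on its axis, half-way up, so 10 mm above the shelf at the start); z is the ring's axis.
- cedar_small: Smallest of three pale wooden (cedar) rings, a plain flat-sided ring lying flat on the shelf: outer diameter 46 mm, round hole 28 mm, height 16 mm. Loose. Origin at the ring's middle (on its axis, half-way up, so 8 mm above the shelf at the start); z is the ring's axis.
- scarf_large: Larger of two steel scarf rings, a plain flat-sided ring lying flat on the shelf: outer diameter 44 mm, round hole 30 mm, height 20 mm. Loose. Origin at the ring's middle (on its axis, half-way up, so 10 mm above the shelf at the start); z is the ring's axis.
- scarf_small: Smaller of two steel scarf rings, a plain flat-sided ring lying flat on the shelf: outer diameter 34 mm, round hole 24 mm, height 14 mm. Loose. Origin at the ring's middle (on its axis, half-way up, so 7 mm above the shelf at the start); z is the ring's axis.
- holder_thick: Taller, thicker silicone ring holder, fixed to the shelf, off-white: a round foot disc 76 mm in diameter and 6 mm thick, from whose middle a smooth upright cone rises, 24 mm in diameter at the foot, tapering to 12 mm near its blunt tip 74 mm above the shelf. Origin on the cone's axis at shelf level; z up.
- holder_slim: Shorter, slimmer silicone ring holder, fixed to the shelf, off-white: a round foot disc 60 mm in diameter and 6 mm thick, from whose middle a smooth upright cone rises, 18 mm in diameter at the foot, tapering to 8 mm near its blunt tip 54 mm above the shelf. Origin on the cone's axis at shelf level; z up.
- jar: Round glass jar with its steel screw-top lid on, closed, 72 mm in diameter and 70 mm high, standing loose among the rings; not to be disturbed. Origin at the centre of its underside.
- shoe_horn: Bamboo shoe horn lying flat beyond the rings (farther from the robot), about 195 mm long, up to 40 mm wide and 10 mm high, loose; not to be disturbed. Origin near the middle of its length at its underside; its x axis runs along it towards the blade.
- hanger_hook: Chrome hanger hook lying flat beyond the rings (farther from the robot), a question-mark of 6 mm round bar, 80 mm long and 50 mm wide, loose; not to be disturbed. Origin at the centre of its curl, at its underside.

How it is judged (in metres and radians):
At the end, for the whole second after the job is handed in: Cedar rings large, medium, small from the bottom on the thick holder; scarf rings large, small on the slim one: each within 13 mm of the cone's axis, within 4 mm of its height in a seated stack, flat within 0.12 rad, released, at rest; jar, shoe horn and hook moved under 15 mm (horizontal distance between each of cedar_large, cedar_medium, cedar_small and holder_thick below 0.013 m and z of cedar_large in the frame of holder_thick between 0.013 and 0.021 m and angle between the z axis of each of cedar_large, cedar_medium, cedar_small and the z axis of holder_thick, either way round below 0.12 rad and linear speed of each of cedar_large, cedar_medium, cedar_small, scarf_large, scarf_small below 0.02 m/s and contact force between each of cedar_large, cedar_medium, cedar_small, scarf_large, scarf_small and the fingers below 0.05 N and z of cedar_medium in the frame of holder_thick between 0.034 and 0.042 m and z of cedar_small in the frame of holder_thick between 0.052 and 0.06 m and horizontal distance between each of scarf_large, scarf_small and holder_slim below 0.013 m and z of scarf_large in the frame of holder_slim between 0.012 and 0.02 m and angle between the z axis of each of scarf_large, scarf_small and the z axis of holder_slim, either way round below 0.12 rad and z of scarf_small in the frame of holder_slim between 0.029 and 0.037 m); the robot touches nothing.
It fails at once if the glass jar is pushed or knocked more than 15 mm (distance of jar from where it was at the start of the episode above 0.015 m).
It fails at once if the shoe horn is pushed or knocked more than 15 mm (distance of shoe_horn from where it was at the start of the episode above 0.015 m).
It fails at once if the hanger hook is pushed or knocked more than 15 mm (distance of hanger_hook from where it was at the start of the episode above 0.015 m).
It also fails if it takes over 120 s, if anything falls off the work surface, if the arm or the gripper's body presses on something with over 40 N, if the wrist force passes 120 N, or if a joint passes its speed limit or range.

## Robot

A 7-joint arm with a two-finger parallel gripper is mounted at the origin on the work surface. World frame = base frame: x ahead of the robot, y to its left, z up, the work surface at z = 0. Lengths are in mm, angles in rad, forces in N, time in s.
With the tool pointing down it reaches from about 400 to 875 mm from the base axis. Payload 19.3 kg.
Tool frame: the origin (TCP) lies at the very end of the fingers, on their centre line; the grasp point (between the pads) lies 19 mm behind it (grip_point_offset is the z of the grasp point in the tool frame, in mm); z points along the fingers, y is the line along which they close (so a half turn about z gives the same grasp; the last joint's range is limited). The gripper opens to 85 mm and grips with 20 to 120 N. Pads are 22 mm wide; open, the fingers measure 114 mm over their backs; the gripper's body (76 mm by 85 mm) begins 54 mm behind the grasp point. The pads swing forward as they close: fully open they stand 13 mm farther back than shut.
Start: joints at [1.273, 0.521, -0.036, 1.599, 0.021, 1.021, -0.113], TCP at [141.119, -608.851, 231.291] pointing down, gripper open.
Joint ranges: [-2.91, 2.91], [-0.3, 2.13], [-1.5, 1.42], [0.17, 2.43], [-1.26, 4.41], [0.16, 1.93], [-2.52, 2.52]. Speed limits (rad/s): [1.89, 1.89, 2.39, 2.39, 3.01, 3.01, 3.01].

## Interface

Orientations are given as a 3x3 rotation matrix whose columns are the frame's x, y, z axes.
In Python, from workcell import movep, movel, goto_joints, open_gripper, clamp, wait, inverse_kinematics, read_state, camera, PlanningError, finish_job, grip_point_offset gives the robot as it stands. Calls block until the motion is done:
- movep(position, orientation): joint-space move of the TCP to a pose.
- movel(position, frame=None, max_speed=150, guard=None): straight line of the TCP; frame=None keeps the orientation; max_speed is the mean speed in mm/s. With guard (N) it stops when the force on the tool has changed by that much, and returns True; else False.
- goto_joints(angles): joint-space move.
- open_gripper() and clamp(): open the fingers fully, or close them until they stop; the grip force is fixed at half the most.
- wait(seconds).
- inverse_kinematics(position, orientation): joint angles nearest the present ones, or None.
- read_state(): the state.
- camera(name): name is "scene" or "top" or "wrist"; returns a dict with "image" (400x640x3 uint8, blue, green, red), "range_z" (400x640 float32, mm along the optical axis (not along the pixel's ray), 0 where there is no reading), "fx", "fy", "cx", "cy" (pixels), "cam_to_world" (4x4, takes a point from camera to world coordinates). Camera axes: x right, y up, looking along -z (the intrinsics and any distortion apply to the point x, -y, -z); pixel columns grow to the right and rows downward; lengths in mm; the calibration is good to about 2 mm. A picture is of the moment at which its call begins.
A pose or a line that the arm cannot do raises PlanningError and nothing moves.
- finish_job(): hands the job in; it is judged then, once.
The state is a dict: "time": time; "qpos": joint angles; "qvel": joint speeds; "joint_efforts": joint torques, N m; "eef_pos": TCP position; "tool_rot": TCP orientation; "ft_force": force on the tool from outside, world axes, zero at the start; "torque": the same for the moment, N m; "finger_gap": finger opening in mm; "gripper_force": force on a finger pad.
Only numpy, scipy, OpenCV 4.12 (cv2) and the standard library are available. Lean on these libraries where they do the work, as an engineer would, in place of code of your own. Each camera call takes 0.05 s, during which the arm holds its last target. There are 200 camera calls.

## Working session

There is one attempt and no reset: what is moved stays moved. The work goes in short steps, each a Python script; the robot and the scene stay as the last script left them, time stands still between calls to the robot, and variables do not carry over. Pictures are saved under pics/ and viewed, at most 14 in all, crops included, and the job is handed in when it is done.

```bash
ls; mkdir -p pics
python3 - <<'E'
from workcell import *
import cv2,numpy as np
for n in("top","scene"):
    c=camera(n);cv2.imwrite(f"pics/{n}0.png",c["image"]);np.savez(f"{n}0.npz",**c)
    print(n,c["fx"],c["fy"],c["cx"],c["cy"],np.round(c["cam_to_world"],3).tolist(),[k for k in c],(c["range_z"]>0).mean())
s=read_state();print(s["time"],s["tool_rot"],s["finger_gap"],grip_point_offset)
E
```

```text
pics
top 520.5832904525937 520.5832904525937 321.8909801613028 199.17237594639175 [[-0.009, 0.983, -0.182, 349.817], [-1.0, -0.011, -0.012, -11.927], [-0.014, 0.181, 0.983, 1362.305], [0.0, 0.0, 0.0, 1.0]] ['image', 'range_z', 'fx', 'fy', 'cx', 'cy', 'cam_to_world'] 0.996046875
scene 455.7380458050001 455.7380458050001 320.63313243024095 195.86025801533586 [[0.887, -0.25, 0.389, 1004.265], [0.463, 0.467, -0.754, -745.722], [0.007, 0.848, 0.53, 598.097], [0.0, 0.0, 0.0, 1.0]] ['image', 'range_z', 'fx', 'fy', 'cx', 'cy', 'cam_to_world'] 0.9959609375
0.1 [[ 9.74174448e-01  2.25796520e-01 -2.75877049e-04]
 [ 2.25796681e-01 -9.74174012e-01  9.23973931e-04]
 [-6.01221527e-05 -9.62403917e-04 -9.99999535e-01]] 85.78957252742944 -18.700000000000003
```

View pics/top0.png

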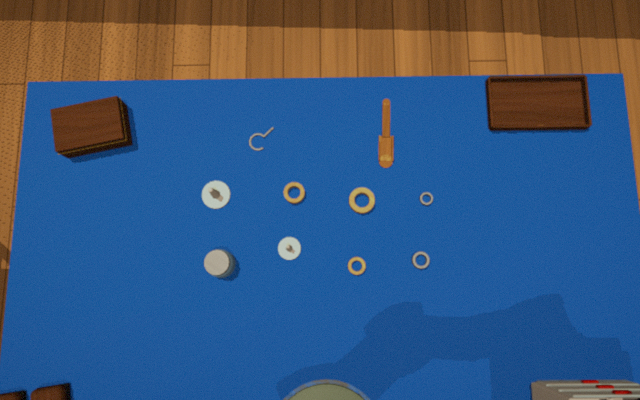

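View pics/scene0.png

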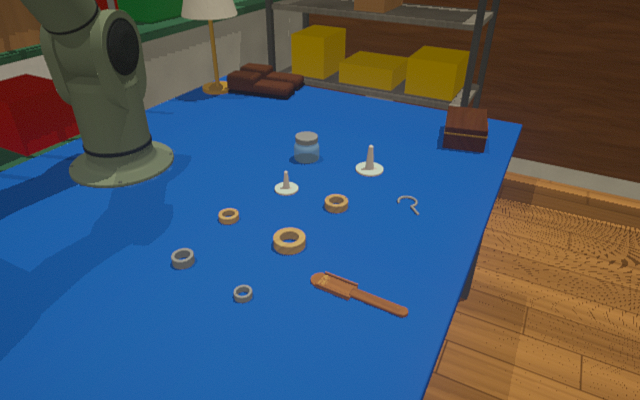

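The top view shows the thick holder at (216,195), slim holder (289,249), jar (219,263), and cedar L/M/S at (362,200), (294,192) and (357,266). Scarf L/S are at (421,260) and (427,199), the hook at (258,140) and the horn at (386,133). The scene view shows the same items: cedar L (289,241), M (336,203), S (229,216), scarf L (183,259), S (243,294), thick (369,168), slim (287,187).

```bash
cat > vis.py <<'E'
import cv2,numpy as np
def ray(c,u,v):
    T=c["cam_to_world"];d=T[:3,:3]@np.array([(u-c["cx"])/c["fx"],-(v-c["cy"])/c["fy"],-1.]);return T[:3,3],d
def plane(c,u,v,z):
    o,d=ray(c,u,v);return o+d*(z-o[2])/d[2]
def rng(c,mask):
    v,u=np.nonzero(mask);r=c["range_z"][v,u];k=r>0
    return np.array([(lambda od:od[0]+od[1]*z)(ray(c,a,b)) for a,b,z in zip(u[k],v[k],r[k])])
def tri(c1,p1,c2,p2):
    (a,d),(b,e)=ray(c1,*p1),ray(c2,*p2)
    s=np.linalg.lstsq(np.c_[d,-e],b-a,rcond=None)[0];P,Q=a+d*s[0],b+e*s[1]
    return (P+Q)/2,np.linalg.norm(P-Q)
def blobs(c,amin=40,amax=20000):
    h=cv2.cvtColor(c["image"],cv2.COLOR_BGR2HSV)
    m=255-cv2.inRange(h,(100,150,0),(125,255,255))
    out=[]
    for k in cv2.findContours(m,cv2.RETR_EXTERNAL,cv2.CHAIN_APPROX_NONE)[0]:
        if amin<cv2.contourArea(k)<amax and len(k)>=5:
            f=np.zeros(m.shape,np.uint8);cv2.drawContours(f,[k],-1,255,-1)
            M=cv2.moments(f,True);out.append(dict(c=(M["m10"]/M["m00"],M["m01"]/M["m00"]),k=k,fill=f,mask=f&m,e=cv2.fitEllipse(cv2.convexHull(k))))
    return out
E
python3 - <<'E'
from vis import *
t=dict(np.load("top0.npz"));s=dict(np.load("scene0.npz"))
tb,sb=blobs(t),blobs(s,25)
near=lambda B,p:min(B,key=lambda b:np.hypot(b["c"][0]-p[0],b["c"][1]-p[1]))
for n,a,b in[("cL",(362,200),(289,241)),("cM",(294,192),(336,203)),("cS",(357,266),(229,216)),("sL",(421,260),(183,259)),("sS",(427,199),(243,294)),("thick",(216,195),(369,168)),("slim",(289,249),(287,187)),("jar",(219,263),(306,148)),("hook",(258,140),(408,204)),("horn",(386,133),(357,294))]:
    A,B=near(tb,a),near(sb,b)
    P,g=tri(t,A["c"],s,B["c"]);R=rng(t,A["mask"])
    print(n,np.round(A["c"],1),np.round(B["c"],1),"tri",P.round(1),"gap",round(g,1),"ell mm",np.round(np.array(A["e"][1])*1.29*1.0*2*1.0/2*2.0,0),"rng zmax",np.percentile(R[:,2],[50,90,98]).round(1),"plane8",plane(t,*A["c"],8).round(1),"ext",R[:,:2].min(0).round(),R[:,:2].max(0).round())
    if n in("thick","slim"):
        k=B["k"][:,0];print("  disc tri",tri(t,A["e"][0],s,((k[:,0].min()+k[:,0].max())/2,np.mean([k[k[:,0].argmin(),1],k[k[:,0].argmax(),1]]))),"disc plane6",plane(t,*A["e"][0],6), "tip scene",k[k[:,1].argmin()])
E
python3 - <<'E'
from workcell import *
import cv2,numpy as np
c=camera("wrist");cv2.imwrite("pics/w0.png",c["image"]);print(np.round(c["cam_to_world"],2).tolist(),c["fx"],c["cx"],c["cy"])
E
```

```text
cL [361.5 199.7] [289.  240.6] tri [596.7 -99.1  11.3] gap 0.0 ell mm [71. 71.] rng zmax [20.2 24.9 27.2] plane8 [597.3 -99.4   8. ] ext [ 561. -136.] [636. -64.]
cM [293.8 192.1] [335.7 203.1] tri [619.3  79.3  10.3] gap 0.6 ell mm [58. 59.] rng zmax [18.2 22.7 25. ] plane8 [620.   79.6   8. ] ext [590.  50.] [652. 109.]
cS [356.3 265.4] [228.2 215.8] tri [425.1 -82.1   8.4] gap 0.3 ell mm [50. 50.] rng zmax [13.5 18.  21.2] plane8 [425.  -82.2   8. ] ext [ 401. -108.] [450. -58.]
sL [420.3 259.6] [182.5 258.2] tri [ 438.3 -247.1   10.4] gap 0.7 ell mm [46. 48.] rng zmax [16.9 22.1 24.6] plane8 [ 438.2 -247.7    8. ] ext [ 416. -272.] [ 462. -224.]
sS [425.9 198.2] [242.6 293.2] tri [ 599.7 -269.2    7.6] gap 0.8 ell mm [36. 37.] rng zmax [11.  15.4 18.5] plane8 [ 599.4 -269.4    8. ] ext [ 581. -290.] [ 621. -251.]
thick [215.5 194.2] [369.2 165.1] tri [617.1 287.5  13.6] gap 3.2 ell mm [75. 78.] rng zmax [ 5.9 19.3 69.7] plane8 [616.7 287.9   8. ] ext [578. 250.] [659. 330.]
  disc tri (array([617.94681292, 289.28211295,   2.76294788]), np.float64(0.5100049145984269)) disc plane6 
[... 352 characters left out ...]
95627   6.        ] tip scene [285 170]
jar [219.  262.8] [306. 147.] tri [433.5 268.   34.3] gap 0.0 ell mm [74. 83.] rng zmax [68.  72.6 74.7] plane8 [435.1 273.5   8. ] ext [397. 233.] [472. 318.]
hook [258.3 138.8] [409.5 202. ] tri [769.8 176.7   3.8] gap 0.5 ell mm [51. 79.] rng zmax [2.7 8.2 9.9] plane8 [768.3 176.    8. ] ext [737. 137.] [804. 206.]
horn [385.7 137.1] [354.2 292.4] tri [ 773.6 -167.7    1. ] gap 6.8 ell mm [ 46. 194.] rng zmax [ 5.9 10.4 13.4] plane8 [ 768.5 -168.6    8. ] ext [ 683. -190.] [ 884. -146.]
[[0.23, 0.92, 0.32, 223.27], [-0.97, 0.21, 0.07, -589.17], [-0.0, -0.33, 0.95, 373.26], [0.0, 0.0, 0.0, 1.0]] 336.42273739950133 319.3141831967092 192.66963252657388
```

Triangulated heights match the given half-heights (11.3/10.3/8.4/10.4/7.6 against 11/10/8/10/7), and the diameters and reach agree too. Next I'll check IK feasibility by yaw.

```bash
cat > rob.py <<'E'
from workcell import *
import numpy as np,cv2
P=dict(cL=(597,-99.3),cM=(619.6,79.4),cS=(425.1,-82.1),sL=(438.3,-247.3),sS=(599.5,-269.3),thick=(617.3,288.7),slim=(472.2,92.4))
def rot(deg):
    a=np.radians(deg);return np.array([[np.cos(a),np.sin(a),0],[np.sin(a),-np.cos(a),0],[0,0,-1.]])
def hover(p,yaw,z): movep([p[0],p[1],z],rot(yaw))
E
python3 - <<'E'
from rob import *
for n,p in P.items():
    for y in range(-180,180,30):
        q=[inverse_kinematics([*p,z],rot(y)) for z in(4,200)]
        if all(a is not None for a in q): print(n,y,np.round(q[0],2),np.abs(np.array(q[0])-q[1]).max().round(2))
E
```

```text
cL -180 [ 0.56  0.92 -0.75  1.76  0.84  0.82  0.96] 0.33
cL -150 [ 0.81  1.22 -1.28  1.74  1.26  1.24  1.27] 0.41
cL -120 [ 0.81  1.22 -1.28  1.74  1.26  1.24  1.79] 0.41
cL -90 [-0.25  0.88  0.48  1.8  -0.65  0.63 -2.51] 0.74
cL -60 [-0.03  0.81  0.15  1.79 -0.2   0.56 -2.38] 0.37
cL -30 [ 0.03  0.8   0.05  1.79 -0.07  0.55 -1.96] 0.38
cL 0 [ 0.13  0.8  -0.09  1.78  0.12  0.57 -1.6 ] 0.39
cL 30 [ 0.21  0.81 -0.21  1.78  0.28  0.59 -1.22] 0.38
cL 60 [ 0.31  0.82 -0.35  1.77  0.44  0.63 -0.83] 0.37
cL 90 [ 0.39  0.84 -0.47  1.77  0.58  0.67 -0.41] 0.34
cL 120 [ 0.45  0.87 -0.57  1.76  0.68  0.72  0.03] 0.33
cL 150 [ 0.5   0.89 -0.66  1.76  0.76  0.76  0.5 ] 0.31
cM -180 [ 0.3   0.97 -0.83  1.7   0.9   0.89  0.66] 0.3
cM -150 [ 0.43  1.1  -1.08  1.69  1.1   1.08  1.07] 0.25
cM -120 [ 0.5   1.24 -1.28  1.69  1.26  1.26  1.53] 0.39
cM -90 [-0.74  1.05  0.85  1.76 -1.05  0.86 -2.52] 4.77
cM -60 [-0.41  0.85  0.29  1.74 -0.39  0.61 -2.51] 0.38
cM -30 [-0.18  0.82 -0.06  1.73  0.08  0.6  -2.38] 0.39
cM 0 [-0.1   0.82 -0.19  1.72  0.24  0.62 -1.99] 0.4
cM 30 [-0.03  0.83 -0.28  1.72  0.35  0
[... 2941 characters left out ...]
06] 0.68
slim -180 [ 0.18  0.78 -0.66  2.09  0.89  0.59  0.44] 0.64
slim -150 [ 0.32  0.86 -0.87  2.08  1.05  0.73  0.84] 0.4
slim -120 [ 0.54  1.13 -1.28  2.07  1.29  1.13  1.22] 0.59
slim -90 [-0.74  0.81  0.59  2.13 -0.99  0.5  -2.52] 4.67
slim -60 [-0.5   0.71  0.24  2.12 -0.46  0.36 -2.49] 0.63
slim -30 [-0.29  0.69 -0.04  2.11  0.07  0.34 -2.48] 0.63
slim 0 [-0.19  0.69 -0.16  2.11  0.3   0.37 -2.17] 0.5
slim 30 [-0.1   0.7  -0.29  2.1   0.49  0.41 -1.82] 0.56
slim 60 [-0.    0.72 -0.41  2.1   0.64  0.45 -1.44] 0.56
slim 90 [ 0.06  0.73 -0.49  2.09  0.73  0.49 -1.  ] 0.55
slim 120 [-0.05  0.71 -0.36  2.1   0.58  0.43 -0.33] 0.77
slim 150 [-0.01  0.72 -0.41  2.1   0.64  0.45  0.14] 0.82
```

```bash
cat >> rob.py <<'E'
from vis import blobs,plane,rng
H=170
def look(p,z,name=None):
    """centre of the blob nearest p, cast on the plane z from the wrist camera"""
    c=camera("wrist")
    if name: cv2.imwrite(f"pics/{name}.png",c["image"])
    B=[(plane(c,*b["c"],z)[:2],b) for b in blobs(c,300,60000)]
    if not B: return None
    q,b=min(B,key=lambda x:np.hypot(*(x[0]-p)));r=rng(c,b["mask"])[:,2]
    return q.round(1),np.percentile(r,[50,95]).round(1)
def pick(n,h,yaw=90):
    p=P[n];open_gripper();hover(p,yaw,H);print("wrist",look(p,h/2,"pick_"+n),"plan",p)
    movel([*p,30]);hit=movel([*p,4],max_speed=50,guard=15)
    clamp();s=read_state();print("hit",hit,"z",s["eef_pos"].round(1) if hasattr(s["eef_pos"],"round") else s["eef_pos"],"gap",s["finger_gap"],"F",s["gripper_force"])
    movel([*p,H]);s=read_state();print("lifted gap",s["finger_gap"],"t",s["time"])
def place(n,zs,yaw=90):
    p=P[n];hover(p,yaw,H);movel([*p,zs+25]);hit=movel([*p,zs+4.5],max_speed=40,guard=12)
    s=read_state();print("place hit",hit,s["eef_pos"],s["ft_force"])
    open_gripper();movel([*p,H]);print("t",read_state()["time"])
E
python3 - <<'E'
from rob import *
pick("cL",22);hover(P["thick"],90,H)
c=camera("wrist");cv2.imwrite("pics/carry_cL.png",c["image"])
E
```

```text
wrist (array([597.3, -98.3]), array([21.5, 22.9])) plan (597, -99.3)
hit False z [597.3 -99.3   5.2] gap 65.69750236143173 F 61.54583819210529
lifted gap 65.3024989227621 t 6.2167
```

```bash
python3 -c "
import cv2,numpy as np
a=cv2.imread('pics/pick_cL.png');b=cv2.imread('pics/carry_cL.png')
cv2.imwrite('pics/m1.png',cv2.resize(np.hstack([a,b]),(800,250)))"
```

```text
(no output)
```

View pics/m1.png

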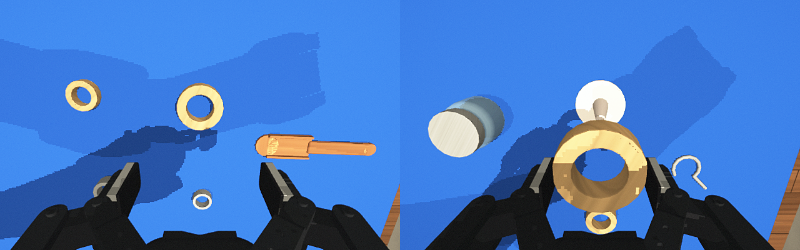

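The left image shows cedar L ahead at (200,107). On the right it is held level between the fingers at (602,165), with the thick holder below at (600,100). Wrist and planned positions agree within 1 mm, so I'll place it.

Run:
```python
from rob import *
print("thick wrist check");place("thick",6)
movep([P["thick"][0],P["thick"][1]-60,200],rot(90))
c=camera("wrist");cv2.imwrite("pics/p1.png",c["image"])
print(look(P["thick"],17))
```

```text
thick wrist check
place hit True [617.19351635 288.51631704  11.44124128] [-2.00123908 -1.63853464 11.15011635]
t 11.0833
(array([619. , 291.4]), array([27.2, 54.9]))
```

View pics/p1.png

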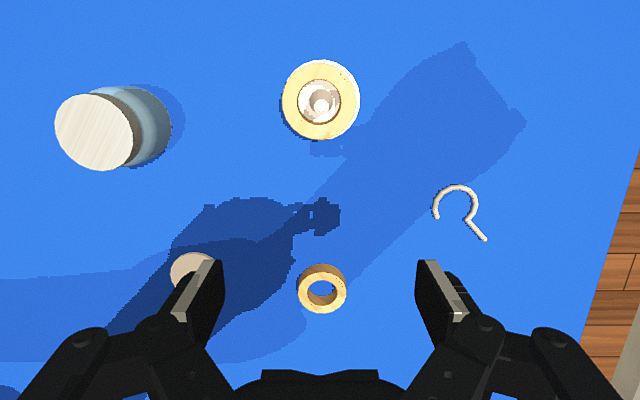

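Cedar L is seated around the cone at (320,98) with its top at 27 mm (expected 28). The jar and hook are undisturbed. Next I'll do the medium and small rings.

Run:
```python
from rob import *
pick("cM",20)
if read_state()["finger_gap"]>45: place("thick",28)
movep([P["thick"][0],P["thick"][1]-60,200],rot(90))
print(look(P["thick"],38,"p2"))
pick("cS",16)
if read_state()["finger_gap"]>36: place("thick",48)
movep([P["thick"][0],P["thick"][1]-60,200],rot(90))
print(look(P["thick"],56,"p3"))
a=cv2.imread('pics/p2.png');b=cv2.imread('pics/p3.png')
cv2.imwrite('pics/m2.png',np.hstack([a[:,120:520],b[:,120:520]]))
```

```text
wrist (array([620.2,  79.8]), array([19.4, 20.8])) plan (619.6, 79.4)
hit False z [619.8  79.4   4.9] gap 53.29411433169886 F 61.76171628758311
lifted gap 53.349252714362166 t 15.9167
place hit True [617.09558929 288.49153502  32.91202465] [-2.68231102 -1.91464418 10.75563791]
t 19.7
(array([618.9, 292.7]), array([39.5, 55.2]))
wrist (array([426.4, -81.4]), array([15.4, 16.8])) plan (425.1, -82.1)
hit False z [425.2 -82.2   4.7] gap 43.4335013169162 F 57.5129833817482
lifted gap 43.39031431893315 t 25.2667
place hit True [617.18224647 288.52309955  53.00102816] [-1.72784293 -2.16223198 10.47980414]
t 29.5417
(array([618.9, 293.9]), array([47.4, 65.1]))
```

View pics/m2.png

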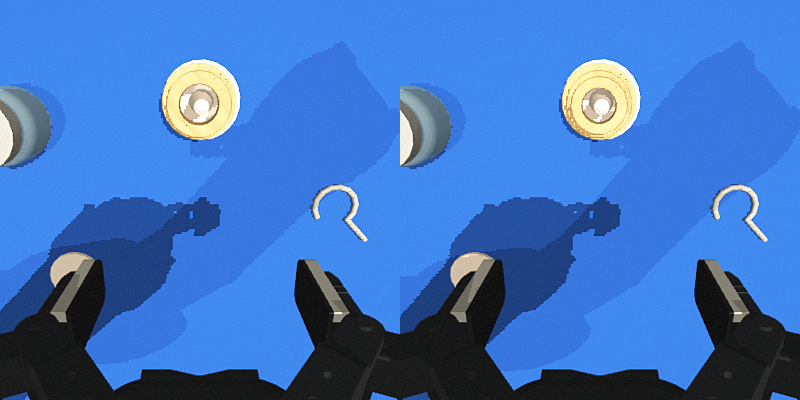

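Both images show the rings stacked concentrically around the cone at (200,99) and (600,99). Contact came at the expected heights. On to the scarf rings.

Run:
```python
from rob import *
pick("sL",20)
if read_state()["finger_gap"]>34: place("slim",6)
movep([P["slim"][0],P["slim"][1]-60,200],rot(90))
print(look(P["slim"],16,"p4"))
pick("sS",14)
if read_state()["finger_gap"]>24: place("slim",26)
movep([P["slim"][0],P["slim"][1]-60,200],rot(90))
print(look(P["slim"],33,"p5"))
goto_joints([1.273,0.521,-0.036,1.599,0.021,1.021,-0.113])
for n in("top","scene"):
    c=camera(n);np.savez(f"{n}1.npz",**c);cv2.imwrite(f"pics/{n}1.png",c["image"])
from vis import *
t0,t1=[dict(np.load(f"top{i}.npz")) for i in(0,1)]
for n,p in(("jar",(219,263)),("hook",(258,140)),("horn",(386,133))):
    print(n,*[min((b["c"] for b in blobs(t)),key=lambda q:np.hypot(q[0]-p[0],q[1]-p[1])) for t in(t0,t1)])
a,b=[cv2.imread(f'pics/{k}.png') for k in("p4","p5")];s=cv2.imread("pics/scene1.png")
cv2.imwrite('pics/m3.png',np.vstack([np.hstack([k[:200,220:420] for k in(a,b)]),cv2.resize(s[120:220,230:430],(400,200))]))
```

```text
wrist (array([ 439.4, -246.5]), array([19.1, 20.7])) plan (438.3, -247.3)
hit False z [ 438.4 -247.4    4.5] gap 41.257887139954725 F 59.54129613004625
lifted gap 41.62981098181365 t 35.5917
place hit True [472.01107236  92.29236506  10.50285396] [-2.42840591 -1.30650639 13.97192981]
t 40.2167
(array([473.8,  94.6]), array([ 6.6, 29.2]))
wrist (array([ 600.9, -268.7]), array([13.1, 14.7])) plan (599.5, -269.3)
hit False z [ 599.6 -269.4    4.5] gap 30.237876039460588 F 59.28955180803314
lifted gap 30.306933984994355 t 45.7333
place hit True [472.01911448  92.25699975  30.38331509] [-1.08126816 -0.87869502 13.71777527]
t 50.3
(array([473.7,  95.7]), array([ 7.5, 40.7]))
jar (219.02717391304347, 262.8111413043478) (218.9986413043478, 262.8546195652174)
hook (258.2874251497006, 138.78443113772454) (258.5240963855422, 138.6867469879518)
horn (385.67780429594274, 137.0978520286396) (385.64684898929846, 137.11296076099882)
```

View pics/m3.png

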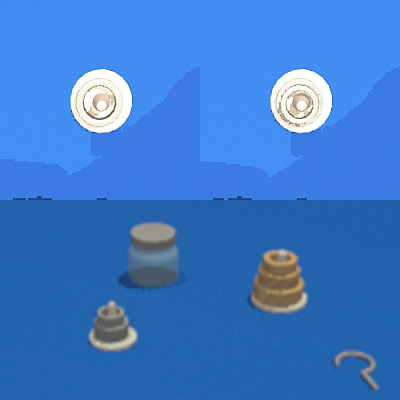

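Both stacks are seated flat: slim at (112,325) and thick at (278,280). The jar, hook and horn have not moved, so I'll hand it in.

```bash
python3 -c "
from workcell import *
print(finish_job())"
```

```text
the job is handed in; nothing more can be done
None
```

All five rings are stacked on their holders in the right order and lying flat, the jar, shoe horn and hook did not move, and the job is handed in after about 50 s of robot time; no verdict was returned.

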